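# Cover the wax warmer, refit its control knob and hold it in to switch on

## Task

Get the wax warmer going: lower the lid squarely into the mouth of its pot (do not drop it in) and let go of it, then take the loose control knob, turn it so that the flat in its bore matches the flat of the D-shaft on the warmer's panel, push it fully home and press it in against the spring, which is how the unit is switched on. Finish while you are still holding the knob pressed well in, at least half of its travel; do not let go of it. Leave everything else on the table standing where it is.

Things in the scene. Friction and masses are not known exactly. Their poses are not given: they have to be found in the camera images.
- lid_grip (a point): Grip point of the loose aluminium pot lid: in its black round handle, on the axis, 49 mm above the lid's underside. The lid stands on its tapered plug (72 mm across at the bottom, 85 at the top, 22 mm deep); flange 112 mm across, 22 to 27 mm up; handle 27 to 60 mm up, 28 mm across above 40 mm, 20 mm neck below. z up; its yaw does not matter. 180 g.
- pot_mouth (a point): Centre of the open mouth of the aluminium pot in the warmer, in the plane of the rim, 100 mm above the table. Bore 90 mm across, rim 4 mm thick, 8 mm proud of the deck; only a few wax tablets lie over 50 mm down. With the lid in place its flange lies on the rim and its grip point is 27 mm above this point. x: from the control panel to the pot.
- knob_center (a point): Centre, half-way up, of the loose control knob: round, black, ribbed, 41 mm across, 32 mm tall, standing right way up on the table. A D-shaped bore runs from its underside up to this very point (16 mm deep): 13.2 mm across, flat 2.1 mm from the axis. x: from the axis towards that flat; the white pointer line on top and side lies in the same direction. z up. 45 g.
- shaft_tip (a point): Centre of the top of the bare upright brass D-shaft: 12 mm across, flat 1.5 mm from the axis, 23 mm above the panel, rim chamfered 0.8 mm. x: from the axis towards the flat. Home, the end of the bore sits on it: the knob's centre is at this point, its underside 7 mm above the panel. Fits within 6 degrees of yaw. The shaft turns with 0.05 N m. Sinks when pressed.
- shaft (a joint): How far the shaft is pressed in, in m: 0 up, 0.005 at the bottom stop. It is a spring push-switch: it begins to sink at 6 N and is at the stop at 11 N, and springs back when let go.
- warmer: The wax warmer, fixed to the table: white housing 290 (x) by 190 (y) mm, deck 90 mm high, origin under its centre, x from the control panel (end towards the robot) to the pot. Grey panel 92 mm high with the shaft 90 mm before the centre; the pot's axis 56 mm behind it.
- cream_jar: Bystander, stands near the robot: white cream jar, 60 mm across, 48 mm tall; origin at the centre of its underside.
- dropper: Bystander, right side: small amber bottle with black cap, 34 mm across, 70 mm tall; origin at the centre of its underside.
- skin_spray: Bystander, left side: slim white spray can with a pink band, 50 mm across, 175 mm tall; origin at the centre of its underside.
- timer: Bystander, right, behind: black digital timer, 30 x 70 x 50 mm tall; origin at the centre of its underside.
- bur_stand: Bystander, near the robot: clear block with rows of drill burs, 50 x 80 x 44 mm tall; origin at the centre of its underside.
- foot_file: Bystander, left side: steel foot file with blue handle lying flat, 210 x 36 x 14 mm, its long axis is x; origin at the centre of its underside.
- spatula_box: Bystander, right side: cardboard box of wooden spatulas, 160 x 55 x 28 mm; origin at the centre of its underside.
Mind the look-alikes: they are no part of the job. What is shaped like the part that bears knob_center but pink is not meant. Of the things shaped like the part that bears lid_grip, the aluminium one is meant.

How it is judged:
By the outcome, as a careful person would: the job done as asked, in the order asked, and still so for the second after the job is handed in, while the arm keeps its last pose, push and grip.
It also fails if it takes over 69 s, if anything falls off the work surface, if the arm or the gripper's body presses on something with over 40 N, if the wrist force passes 120 N, or if a joint passes its speed limit or range.

## Robot

A 6-joint arm with a two-finger parallel gripper is mounted at the origin on the work surface. World frame = base frame: x ahead of the robot, y to its left, z up, the work surface at z = 0. Lengths are in mm, angles in degrees, forces in N, time in s.
With the tool pointing down it reaches from about 300 to 850 mm from the base axis. Payload 4.2 kg.
Tool frame: the origin (TCP) lies on the centre line of the jaws, within the pads' length; the fingertips stand 8 mm ahead of it and the grasp point (between the pads) lies 11 mm behind it; z points along the fingers, y is the line along which they close (so a half turn about z gives the same grasp; the last joint's range is limited). The gripper opens to 91 mm and grips with 3 to 60 N. Pads are 32 mm wide; open, the fingers measure 118 mm over their backs; the gripper's body (76 mm by 178 mm) begins 60 mm behind the grasp point.
Start: joints at [-77.292, 18.312, 89.639, -0, 72.044, -1.146], TCP at [137.686, -558.287, 221.976] pointing down, gripper open.
Joint ranges: [-177.97, 177.97], [-48.28, 115.42], [12.27, 149.76], [-77.06, 257.06], [2.81, 150.46], [-146.56, 146.56]. Speed limits (degrees/s): [147.25, 147.25, 180, 180, 180, 180].

## Interface

Orientations are given as [roll, pitch, yaw] about the fixed x, y, z axes, in that order (R = Rz(yaw) Ry(pitch) Rx(roll)).
In Python, from workcell import telemetry, eyes, ticket gives the robot as it stands. The module is installed in compiled form; this text tells all that it offers.
- The arm moves only by the shell command python3 -m crank 'ROWS' [OPENING] [FORCE]. ROWS is JSON, a list of rows, each an object of numbers: "dx", "dy", "dz": the shift along the world's x, y, z normalised to -1 to 1, where 1 is 80 cm; "yaw": the turn about the world's z normalised to -1 to 1, where 1 is 5 degrees. A call has 1 to 10 rows; each row shifts and turns the commanded pose from where the row before left it; what a row does not reach is not made up. A row lasts 1/8 s, in which the tool goes at most 62.5 mm and 10.7 degrees, less where a joint would pass 70% of its speed; a pose out of reach is approached as far as the arm can. A call with a number of a shift or a turn outside -1 to 1 is refused whole. A call with a gripper value outside its range is refused whole. OPENING is the opening, from 0 (shut) to 1 (fully open), set as the call begins (- or left out, the last holds). The fingers move at their own pace and stop on an object; FORCE is the grip in N (left out, the last holds). Time passes only in rows, so rows that do not move let the fingers close. It gives the time, the measured TCP pose, the force, the opening and the grip force at its end, in the units of the state.
- telemetry.state(): the state, without advancing time (a new reading comes with each control period).
- eyes.grab_frame(name): name is "scene" or "top"; returns the picture (384x512x3 uint8, red, green, blue); there is no depth.
- eyes.calibration(name): a dict with "camera_matrix" (3x3 intrinsics, pixels), "world_from_camera" (4x4, takes a point from camera to world coordinates). Camera axes: x right, y down, z forward; pixel columns grow to the right and rows downward; lengths in mm; the calibration is good to about 2 mm. A picture is of the moment at which its call begins. calibration takes no time and is no camera call.
- ticket.job_done(): hands the job in; it is judged then, once.
The state is a dict: "time_s": time; "qpos": joint angles; "qvel": joint speeds; "effort": joint torques, N m; "ee_pos": TCP position; "ee_rot": TCP orientation; "force": force on the tool from outside, world axes, zero at the start; "torque": the same for the moment, N m; "gripper_width": finger opening in mm; "gripper_force": force on a finger pad.
Only numpy, scipy, OpenCV 4.12 (cv2) and the standard library are available. Lean on these libraries where they do the work, as an engineer would, in place of code of your own. Each camera call takes 0.05 s, during which the arm holds its last target. There are 200 camera calls.

## Working session

There is one attempt and no reset: what is moved stays moved. The work goes in short steps, Python scripts to look and compute and a shell command to move; the robot and the scene stay as the last step left them, time stands still between calls to the robot, and variables do not carry over. Pictures are saved under pics/ and viewed, at most 10 in all, crops included, and the job is handed in when it is done.

```bash
mkdir -p pics; cat > h.py <<'E'
import numpy as np,cv2
from workcell import telemetry,eyes,ticket
def grab(n,f):
    im=cv2.cvtColor(eyes.grab_frame(n),cv2.COLOR_RGB2BGR); cv2.imwrite('pics/'+f,im); return im
def ray(n,u,v,z):
    c=eyes.calibration(n);K=np.array(c["camera_matrix"]);T=np.array(c["world_from_camera"])
    d=T[:3,:3]@np.linalg.solve(K,[u,v,1.]);o=T[:3,3]
    return (o+d*(z-o[2])/d[2]).round(1)
def proj(n,p):
    c=eyes.calibration(n);K=np.array(c["camera_matrix"]);T=np.linalg.inv(np.array(c["world_from_camera"]))
    q=K@(T[:3,:3]@np.array(p,float)+T[:3,3]);return (q[:2]/q[2]).round(1)
E
python3 - <<'E'
from h import *
a=grab('top','t0.png');b=grab('scene','s0.png')
for n in('top','scene'):print(np.array(eyes.calibration(n)["world_from_camera"]).round(2),np.array(eyes.calibration(n)["camera_matrix"]).round(0)[0])
print(telemetry.state())
E
```

```text
[[ 1.00000e-02 -9.80000e-01  2.10000e-01  2.42770e+02]
 [-1.00000e+00 -1.00000e-02  1.00000e-02 -9.34000e+00]
 [-1.00000e-02 -2.10000e-01 -9.80000e-01  1.38742e+03]
 [ 0.00000e+00  0.00000e+00  0.00000e+00  1.00000e+00]] [444.   0. 247.]
[[-4.80000e-01  7.20000e-01 -4.90000e-01  1.01504e+03]
 [ 8.80000e-01  3.90000e-01 -2.80000e-01  2.95770e+02]
 [-1.00000e-02 -5.70000e-01 -8.20000e-01  9.44770e+02]
 [ 0.00000e+00  0.00000e+00  0.00000e+00  1.00000e+00]] [348.   0. 258.]
{'time_s': 0.1, 'qpos': array([-7.72903376e+01,  1.83471993e+01,  8.97004346e+01, -1.03565924e-03,
        7.20446324e+01, -1.14737774e+00]), 'qvel': array([-0.01525931, -0.07858222, -0.1693729 , -0.04968312, -0.02659276,
       -0.13147827]), 'effort': array([ 5.92369015e-04, -4.13332307e+01, -2.32508701e+01,  7.29867071e-02,
        4.22359735e-02, -6.95839094e-05]), 'ee_pos': array([ 137.59392676, -557.82809953,  221.20525912]), 'ee_rot': array([-1.79907732e+02, -8.63050445e-04,  1.38573595e+01]), 'force': array([ 0.45072993,  0.00662263, -0.21825167]), 'torque': array([-3.03335623e-05, -4.88670723e-02, -2.17872788e-02]), 'gripper_force': 0.0, 'gripper_width': 91.39560027241887}
```

View pics/t0.png

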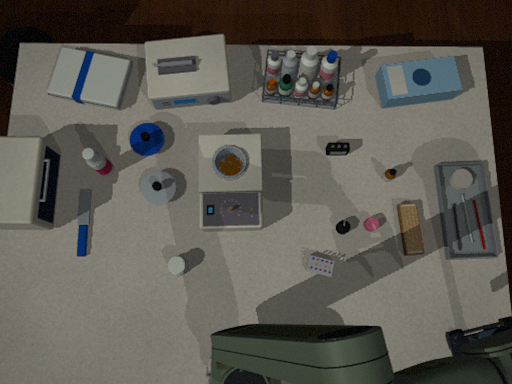

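View pics/s0.png

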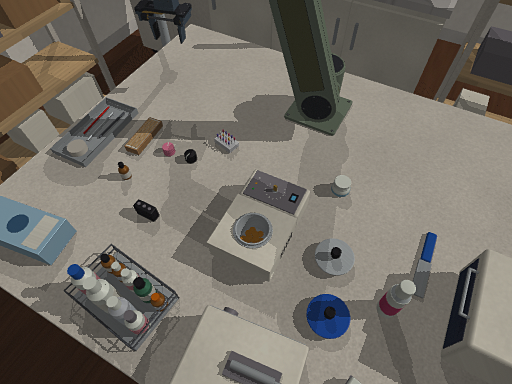

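The top view shows two lids: aluminium at (158,186) and blue at (147,139). The aluminium one is meant. It also shows two knobs, black at (343,227) and pink at (372,223), and the black one is meant. The pot mouth is at (231,162) and the panel at (231,210). I'll confirm these in one enlarged montage.

```bash
python3 - <<'E'
from h import *
t=cv2.imread('pics/t0.png');s=cv2.imread('pics/s0.png')
def c(im,x,y,w=50,h=36):return cv2.resize(im[y-h//2:y+h//2,x-w//2:x+w//2],(400,288),interpolation=cv2.INTER_CUBIC)
m=np.vstack([np.hstack([c(t,350,226),c(t,237,209)]),np.hstack([c(s,185,152),c(s,274,190)])])
m=cv2.convertScaleAbs(m,alpha=1.7)
cv2.imwrite('pics/m0.png',m)
# pot mouth ellipse & lid
for n,(u,v),z in(('top',(231,162),100),('top',(158,186),60),('top',(343,227),32),('top',(237,210),115),('scene',(253,230),100),('scene',(335,245),60),('scene',(190,156),16),('scene',(274,187),115)):print(n,u,v,ray(n,u,v,z))
E
```

```text
top 231 162 [620.7  51.9 100. ]
top 158 186 [553.  276.7  60. ]
top 343 227 [ 437.5 -293.4   32. ]
top 237 210 [471.3  30.6 115. ]
scene 253 230 [630.1  62.3 100. ]
scene 335 245 [543.9 274.5  60. ]
scene 190 156 [ 443.7 -294.9   16. ]
scene 274 187 [484.7  51.4 115. ]
```

View pics/m0.png

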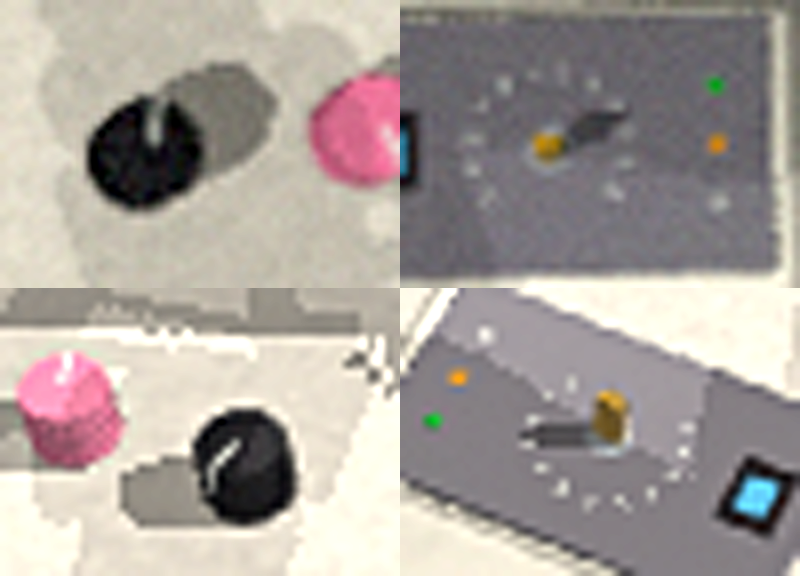

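The crops confirm it: the black knob centre is at top (343,227), pointer towards up-right, with the pink one to its right. The brass shaft tip is at top (230.4,209.2) and scene (275.5,186). Next I'll measure with masks on averaged frames.

```bash
cat >> h.py <<'E'
def avg(n,k=4):
    return np.mean([cv2.cvtColor(eyes.grab_frame(n),cv2.COLOR_RGB2BGR).astype(np.float32) for _ in range(k)],0).astype(np.uint8)
def blob(m,x,y,w,h):
    q=np.zeros(m.shape,np.uint8);q[y-h:y+h+1,x-w:x+w+1]=m[y-h:y+h+1,x-w:x+w+1]
    n,l,st,ce=cv2.connectedComponentsWithStats(q)
    i=1+np.argmax(st[1:,4]);return ce[i].round(2),st[i].tolist(),l==i
def tri(pt,ps):
    A=[];b=[]
    for n,(u,v) in(('top',pt),('scene',ps)):
        c=eyes.calibration(n);T=np.array(c["world_from_camera"]);d=T[:3,:3]@np.linalg.solve(np.array(c["camera_matrix"]),[u,v,1.]);d/=np.linalg.norm(d)
        P=np.eye(3)-np.outer(d,d);A.append(P);b.append(P@T[:3,3])
    return np.linalg.lstsq(np.vstack(A),np.hstack(b),rcond=None)[0].round(1)
E
python3 - <<'E'
from h import *
t=avg('top');s=avg('scene');cv2.imwrite('pics/ta.png',t);cv2.imwrite('pics/sa.png',s)
def yel(im):
    b,g,r=[im[...,i].astype(int) for i in range(3)];return ((r-b>35)).astype(np.uint8)
def drk(im,th=45):return (im.max(2)<th).astype(np.uint8)
bt=blob(yel(t),230,209,8,6);bs=blob(yel(s),275,188,9,9)
print('shaft',bt[:2],bs[:2])
for im,(x,y) in((t,(230,209)),(s,(275,188))):
    print((im[y-5:y+7,x-6:x+7,2].astype(int)));print((im[y-5:y+7,x-6:x+7].astype(int)[...,2]-im[y-5:y+7,x-6:x+7].astype(int)[...,0]))
kt=blob(drk(t),343,227,11,11);ks=blob(drk(s),190,156,11,11);print('knob',kt[:2],ks[:2])
print(t[217:238,333:354].max(2).astype(int))
lt=blob(drk(t,60),158,186,10,10);ls=blob(drk(s,60),335,245,12,15);print('lid',lt[:2],ls[:2],tri(lt[0],ls[0]))
E
```

```text
shaft (array([229.88, 208.88]), [229, 208, 3, 3, 8]) (array([274.86, 187.  ]), [274, 185, 3, 6, 14])
[[ 62  60  61  61  62  59  60  61  61  63  59  54  56]
 [ 60  61  62  60  59  60  59  60  62  60  48  35  35]
 [ 61  61  62  60  60  63  68  68  63  52  35  38  38]
 [ 61  62  63  60  63  79  91  86  67  37  37  35  38]
 [ 61  60  60  59  79 106 103  88  57  42  38  46  45]
 [ 65  64  62  71  91 104  92  83  39  46  51  65  64]
 [ 69  70  70  74  82  78  72  64  59  59  62  64  63]
 [ 70  71  69  73  82  84  83  79  81  72  66  71  70]
 [ 71  70  70  68  73  79  82  77  67  69  71  70  72]
 [ 71  71  70  70  71  69  72  68  71  71  69  71  70]
 [ 69  70  71  70  70  71  70  72  70  71  72  70  69]
 [ 70  70  71  69  71  71  70  71  69  71  69  70  71]]
[[ 0 -4 -1 -2 -1 -3 -3 -2 -1 -1 -3 -4 -2]
 [-2 -3  0 -3 -3 -1 -2 -1 -1 -2 -2 -1 -3]
 [-1 -1 -2 -1 -3 -2 -9 -5 -4 -1 -3 -1  0]
 [-3 -1 -1 -3  7 19  9  6  0 -2 -1 -1  2]
 [ 0 -1 -1 -3 24 98 91 70 20 -4 -2  0 -2]
 [ 0 -1 -3 -5 17 88 78 70 10 -4 -2  1  0]
 [-2 -1 -2 -5  4 40 49 27  6 -5  0 -2 -1]
 [-4 -1 -3 -3 -2  7 20  6  0 -4 -1 -1 -2]
 [
[... 2889 characters left out ...]
15  13  12  10  43  93 123
  118 116 118]
 [115 116 119 117  89  38   7   6   5  13   7  10  15  47  70  92 122 119
  115 115 116]
 [114 115 120 123 115  91  66  38  18  25  13  36  61 100 125 120 120 120
  118 116 116]
 [109 114 119 121 119 118 115  90  73  80  75  91 106 120 118 116 116 117
  118 114 115]
 [113 116 118 117 113 113 117 118 119 120 118 117 118 116 111 115 114 116
  114 112 111]
 [119 115 118 115 114 114 116 117 117 119 115 112 112 112 112 113 114 115
  115 111 115]
 [127 113 114 115 118 117 117 116 118 115 112 112 113 112 114 114 114 114
  113 114 116]]
lid (array([156.63, 185.67]), [152, 181, 10, 10, 73]) (array([335.39, 252.64]), [331, 247, 10, 12, 95]) [557.4 283.9  45.5]
```

```bash
python3 - <<'E'
from h import *
def ang(n,a,b,z):
    d=ray(n,*b,z)-ray(n,*a,z);return round(float(np.degrees(np.arctan2(d[1],d[0]))),1),np.linalg.norm(d).round(1)
print('chord',ang('scene',(274,185.5),(276,187),115))
print('ptr top',ang('top',(343.85,225.5),(343.95,221),32),'scene',ang('scene',(189.75,153.25),(186.5,156.1),32))
print('knob tri',tri((342.6,227),(190.5,156)))
t=cv2.imread('pics/ta.png');s=cv2.imread('pics/sa.png')
print('shaft tri',tri((230,208.7),(275.2,185.9)), ray('top',230,208.7,115),ray('scene',275.2,185.9,115))
# predicted disc tops
k=tri((342.6,227),(190.5,156))
for n in('top','scene'):print(n,'knob top/bottom ctr px',proj(n,[k[0],k[1],32]),proj(n,[k[0],k[1],0]))
# deck/pot: housing mask white
for n,im,(x,y) in(('top',t,(231,162)),('scene',s,(253,230))):
    g=cv2.cvtColor(im,cv2.COLOR_BGR2GRAY);hsv=cv2.cvtColor(im,cv2.COLOR_BGR2HSV)
    print(n,'row',g[y,x-24:x+25].tolist());print('col',g[y-24:y+25,x].tolist())
E
python3 - <<'E'
import cv2,numpy as np
t=cv2.imread('pics/ta.png');s=cv2.imread('pics/sa.png')
r=lambda im:cv2.convertScaleAbs(cv2.resize(im,(400,400),interpolation=cv2.INTER_CUBIC),alpha=1.6)
cv2.imwrite('pics/pot.png',np.hstack([r(t[137:187,206:256]),r(s[205:255,228:278])]))
E
```

```text
chord (75.3, np.float64(7.9))
ptr top (-2.9, np.float64(14.0)) scene (-8.6, np.float64(16.0))
knob tri [ 440.3 -296.3   11.7]
shaft tri [476.   51.2 109.5] [474.9  51.  115. ] [479.6  52.7 115. ]
top knob top/bottom ctr px [343.9 226.1] [341.8 227.6]
scene knob top/bottom ctr px [189.5 152.2] [191.  158.1]
top row [122, 124, 124, 126, 120, 108, 103, 90, 47, 46, 48, 48, 48, 43, 44, 45, 48, 56, 49, 44, 46, 47, 57, 64, 52, 45, 48, 48, 45, 44, 45, 45, 55, 72, 67, 65, 95, 99, 109, 75, 77, 78, 113, 143, 139, 138, 138, 138, 138]
col [136, 137, 138, 137, 139, 140, 130, 91, 93, 114, 92, 94, 93, 97, 89, 60, 53, 47, 46, 47, 46, 43, 46, 53, 52, 54, 56, 45, 46, 46, 47, 47, 44, 46, 47, 48, 45, 71, 103, 92, 108, 105, 110, 124, 123, 122, 121, 121, 122]
scene row [173, 175, 112, 118, 101, 102, 132, 137, 120, 121, 122, 125, 122, 63, 69, 71, 79, 66, 59, 61, 60, 61, 62, 62, 60, 61, 61, 76, 81, 81, 79, 72, 77, 69, 71, 71, 71, 67, 64, 68, 133, 128, 111, 152, 147, 143, 143, 143, 145]
col [141, 142, 144, 144, 144, 147, 139, 124, 86, 75, 73, 72, 75, 74, 73, 76, 75, 75, 76, 74, 76, 59, 60, 61, 60, 62, 61, 62, 63, 63, 59, 62, 61, 61, 62, 58, 58, 139, 113, 67, 127, 126, 125, 147, 170, 166, 167, 167, 170]
```

View pics/pot.png

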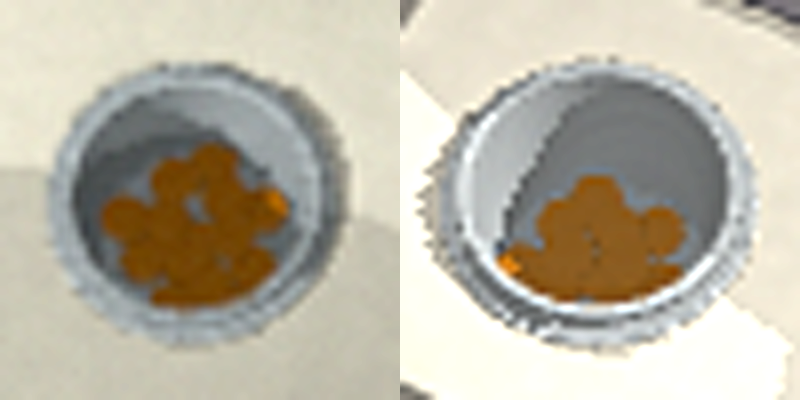

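The pot bore centre is at top (230.2,161.1) and scene (252.4,228.3). Moving over the lid now.

```bash
python3 -m crank '[{"dx":0.026,"dy":0.053},{"dx":0.026,"dy":0.053},{"dx":0.026,"dy":0.053},{"dx":0.026,"dy":0.053},{"dx":0.026,"dy":0.053},{"dx":0.026,"dy":0.053},{"dx":0.026,"dy":0.053},{"dx":0.026,"dy":0.053},{"dx":0.026,"dy":0.053},{"dx":0.026,"dy":0.053}]' 1 25
python3 -m crank '[{"dx":0.026,"dy":0.053},{"dx":0.026,"dy":0.053},{"dx":0.026,"dy":0.053},{"dx":0.026,"dy":0.053},{"dx":0.026,"dy":0.053},{"dx":0.026,"dy":0.053},{"dx":0.026,"dy":0.053},{"dx":0.026,"dy":0.053},{"dx":0.026,"dy":0.053},{"dx":0.026,"dy":0.053}]'
python3 - <<'E'
from h import *
print('pot',tri((230.2,161.1),(252.4,228.3)),ray('top',230.2,161.1,100),ray('scene',252.4,228.3,100))
print('lid',ray('top',156.63,185.67,52),ray('scene',335.39,252.64,45),proj('top',[557,284,60]),proj('scene',[557,284,60]))
E
```

```text
pot [624.5  55.8  95.1] [623.5  54.4 100. ] [626.3  58.3 100. ]
lid [555.9 282.7  52. ] [557.2 283.7  45. ] [155.7 184.7] [336.5 250.3]validation failed for argument at $[0]...
validation failed for argument at $[0]...
```

```bash
python3 -m crank '[{"dx":0.026,"dy":0.053,"dz":0,"yaw":0},{"dx":0.026,"dy":0.053,"dz":0,"yaw":0},{"dx":0.026,"dy":0.053,"dz":0,"yaw":0},{"dx":0.026,"dy":0.053,"dz":0,"yaw":0},{"dx":0.026,"dy":0.053,"dz":0,"yaw":0},{"dx":0.026,"dy":0.053,"dz":0,"yaw":0},{"dx":0.026,"dy":0.053,"dz":0,"yaw":0},{"dx":0.026,"dy":0.053,"dz":0,"yaw":0},{"dx":0.026,"dy":0.053,"dz":0,"yaw":0},{"dx":0.026,"dy":0.053,"dz":0,"yaw":0}]' 1 25
```

```text
time_s: 1.75
ee_pos: [346.3, -132.9, 222.3]
ee_rot: [179.9, -0.1, 13.8]
force: [1.0, 0.3, 0.0]
gripper_width: 90.8
gripper_force: 0.0
```

```bash
python3 -m crank '[{"dx":0.026,"dy":0.052,"dz":0,"yaw":0},{"dx":0.026,"dy":0.052,"dz":0,"yaw":0},{"dx":0.026,"dy":0.052,"dz":0,"yaw":0},{"dx":0.026,"dy":0.052,"dz":0,"yaw":0},{"dx":0.026,"dy":0.052,"dz":0,"yaw":0},{"dx":0.026,"dy":0.052,"dz":0,"yaw":0},{"dx":0.026,"dy":0.052,"dz":-0.02,"yaw":0},{"dx":0.026,"dy":0.052,"dz":-0.03,"yaw":0},{"dx":0.026,"dy":0.052,"dz":-0.03,"yaw":0},{"dx":0.029,"dy":0.052,"dz":-0.03,"yaw":0}]'
python3 - <<'E'
from h import *
p=telemetry.state()['ee_pos'];print(p,(np.array([556.5,283.5,39])-p)/800)
E
```

```text
time_s: 3.0
ee_pos: [556.7, 283.2, 133.3]
ee_rot: [180.0, -0.0, 13.9]
force: [0.7, -0.8, -0.0]
gripper_width: 91.3
gripper_force: 0.0
[556.65388533 283.18838771 133.30395387] [-0.00019236  0.00038952 -0.11787994]
```

```bash
python3 -m crank '[{"dx":0,"dy":0,"dz":-0.035,"yaw":0},{"dx":0,"dy":0,"dz":-0.035,"yaw":0},{"dx":0,"dy":0,"dz":-0.03,"yaw":0},{"dx":0,"dy":0,"dz":-0.0175,"yaw":0},{"dx":0,"dy":0,"dz":0,"yaw":0}]'
python3 -m crank '[{"dx":0,"dy":0,"dz":0,"yaw":0},{"dx":0,"dy":0,"dz":0,"yaw":0},{"dx":0,"dy":0,"dz":0,"yaw":0},{"dx":0,"dy":0,"dz":0,"yaw":0},{"dx":0,"dy":0,"dz":0,"yaw":0},{"dx":0,"dy":0,"dz":0,"yaw":0}]' 0 25
```

```text
time_s: 3.62
ee_pos: [555.7, 281.4, 39.2]
ee_rot: [180.0, 0.1, 13.8]
force: [0.3, -0.4, -0.4]
gripper_width: 90.8
gripper_force: 0.0
time_s: 4.38
ee_pos: [556.1, 281.7, 40.0]
ee_rot: [180.0, 0.0, 13.9]
force: [-0.2, -0.4, -0.6]
gripper_width: 33.8
gripper_force: 0.0
```

```bash
python3 -m crank '[{"dx":0,"dy":0,"dz":0,"yaw":0},{"dx":0,"dy":0,"dz":0,"yaw":0},{"dx":0,"dy":0,"dz":0,"yaw":0}]'
python3 -m crank '[{"dx":0,"dy":0,"dz":0.02,"yaw":0},{"dx":0,"dy":0,"dz":0.04,"yaw":0},{"dx":0,"dy":0,"dz":0.05,"yaw":0},{"dx":0,"dy":0,"dz":0.05,"yaw":0},{"dx":0,"dy":0,"dz":0,"yaw":0}]'
python3 - <<'E'
from h import *
s=grab('scene','s1.png');t=grab('top','t1.png')
cv2.imwrite('pics/m1.png',np.hstack([cv2.resize(s[140:320,230:410],(400,400)),cv2.resize(t[110:230,110:270],(400,400))]))
E
```

```text
time_s: 4.75
ee_pos: [556.1, 281.9, 40.0]
ee_rot: [-180.0, -0.0, 13.9]
force: [-0.5, 2.2, 0.7]
gripper_width: 26.7
gripper_force: 25.0
time_s: 5.38
ee_pos: [558.1, 282.5, 172.4]
ee_rot: [-179.9, -0.5, 13.9]
force: [0.3, -0.1, -1.5]
gripper_width: 27.1
gripper_force: 25.0
```

View pics/m1.png

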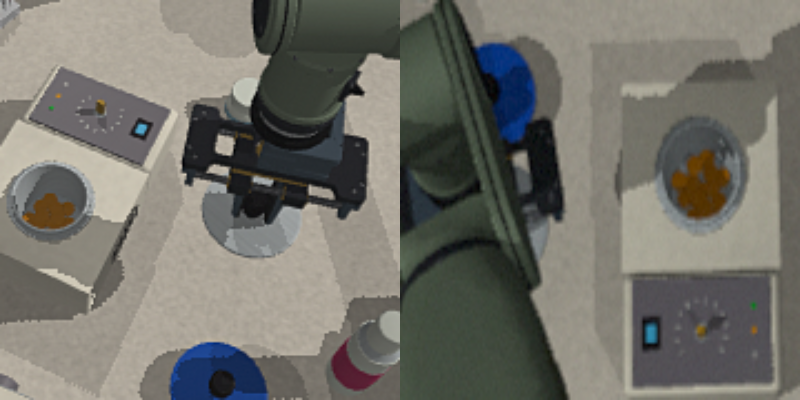

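The scene crop shows the lid in the jaws at about (255,205), level, with the pot to its left. Carrying it over.

```bash
python3 -m crank '[{"dx":0.007,"dy":-0.024,"dz":0,"yaw":0},{"dx":0.014,"dy":-0.047,"dz":0,"yaw":0},{"dx":0.014,"dy":-0.047,"dz":0,"yaw":0},{"dx":0.014,"dy":-0.047,"dz":0,"yaw":0},{"dx":0.014,"dy":-0.047,"dz":0,"yaw":0},{"dx":0.014,"dy":-0.047,"dz":0,"yaw":0},{"dx":0.007,"dy":-0.024,"dz":0,"yaw":0},{"dx":0,"dy":0,"dz":0,"yaw":0},{"dx":0,"dy":0,"dz":0,"yaw":0}]'
python3 - <<'E'
from h import *
s=grab('scene','s2.png');t=grab('top','t2.png')
cv2.imwrite('pics/m2.png',np.hstack([cv2.resize(s[170:290,190:310],(400,400)),cv2.resize(t[110:230,170:290],(400,400))]))
E
```

```text
time_s: 6.6
ee_pos: [622.8, 56.1, 167.5]
ee_rot: [-180.0, 0.1, 13.9]
force: [-0.6, 1.6, -2.2]
gripper_width: 26.8
gripper_force: 25.0
```

View pics/m2.png

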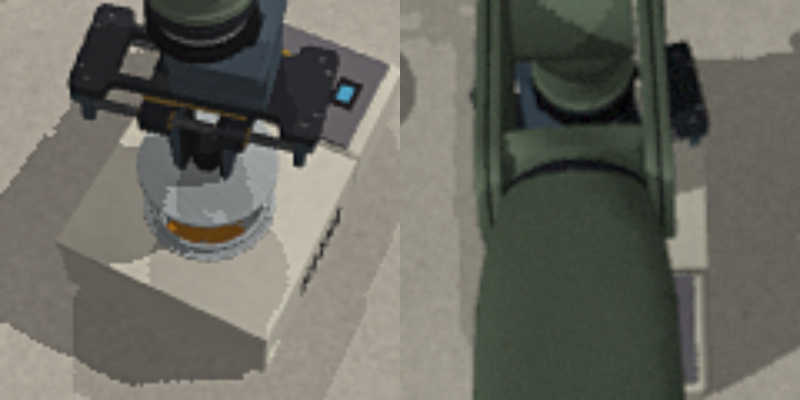

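The lid (scene crop about (208,165)) is squarely above the pot mouth. Lowering it.

```bash
python3 -m crank '[{"dx":0.0025,"dy":0.0005,"dz":-0.01,"yaw":0},{"dx":0,"dy":0,"dz":-0.015,"yaw":0},{"dx":0,"dy":0,"dz":-0.012,"yaw":0},{"dx":0,"dy":0,"dz":-0.008,"yaw":0},{"dx":0,"dy":0,"dz":-0.004,"yaw":0},{"dx":0,"dy":0,"dz":-0.004,"yaw":0},{"dx":0,"dy":0,"dz":-0.002,"yaw":0},{"dx":0,"dy":0,"dz":0,"yaw":0}]'
```

```text
time_s: 7.7
ee_pos: [625.3, 55.7, 124.1]
ee_rot: [180.0, -0.0, 13.9]
force: [0.6, -0.6, -1.8]
gripper_width: 26.9
gripper_force: 25.0
```

```bash
python3 -m crank '[{"dx":0,"dy":0,"dz":-0.0025,"yaw":0},{"dx":0,"dy":0,"dz":-0.002,"yaw":0},{"dx":0,"dy":0,"dz":0,"yaw":0}]'
python3 -m crank '[{"dx":0,"dy":0,"dz":-0.0015,"yaw":0},{"dx":0,"dy":0,"dz":-0.001,"yaw":0},{"dx":0,"dy":0,"dz":0,"yaw":0}]'
```

```text
time_s: 8.07
ee_pos: [625.1, 55.7, 120.2]
ee_rot: [180.0, 0.0, 13.9]
force: [0.4, -0.3, -1.8]
gripper_width: 27.4
gripper_force: 25.0
time_s: 8.45
ee_pos: [625.0, 55.7, 118.3]
ee_rot: [-180.0, 0.0, 13.9]
force: [-1.6, 0.3, -0.7]
gripper_width: 27.0
gripper_force: 25.0
```

```bash
python3 -m crank '[{"dx":0,"dy":0,"dz":-0.001,"yaw":0},{"dx":0,"dy":0,"dz":0,"yaw":0}]'
python3 -m crank '[{"dx":0,"dy":0,"dz":-0.0005,"yaw":0},{"dx":0,"dy":0,"dz":0,"yaw":0}]'
```

```text
time_s: 8.7
ee_pos: [625.1, 55.7, 118.2]
ee_rot: [180.0, 0.0, 13.9]
force: [-3.9, -0.8, 4.7]
gripper_width: 26.6
gripper_force: 25.0
time_s: 8.95
ee_pos: [625.1, 55.7, 118.2]
ee_rot: [180.0, -0.0, 13.9]
force: [-4.6, -0.9, 5.6]
gripper_width: 27.0
gripper_force: 25.0
```

Seated at z≈118 (flange on the rim). Releasing and lifting.

```bash
python3 -m crank '[{"dx":0,"dy":0,"dz":0.0005,"yaw":0},{"dx":0,"dy":0,"dz":0,"yaw":0},{"dx":0,"dy":0,"dz":0,"yaw":0},{"dx":0,"dy":0,"dz":0,"yaw":0}]' 0.66
python3 -m crank '[{"dx":0,"dy":0,"dz":0.01,"yaw":0},{"dx":0,"dy":0,"dz":0.03,"yaw":0},{"dx":0,"dy":0,"dz":0.05,"yaw":0},{"dx":0,"dy":0,"dz":0.04,"yaw":0},{"dx":-0.015,"dy":-0.03,"dz":0,"yaw":0},{"dx":-0.03,"dy":-0.055,"dz":0,"yaw":0},{"dx":-0.03,"dy":-0.055,"dz":0,"yaw":0},{"dx":-0.03,"dy":-0.055,"dz":0,"yaw":0},{"dx":-0.03,"dy":-0.055,"dz":0,"yaw":0},{"dx":-0.03,"dy":-0.055,"dz":0,"yaw":0}]'
python3 - <<'E'
from h import *
s=grab('scene','s3.png');t=grab('top','t3.png');p=telemetry.state()['ee_pos'];print(p,(np.array([440,-296,60])-p)/800)
r=lambda im:cv2.convertScaleAbs(cv2.resize(im,(400,400),interpolation=cv2.INTER_CUBIC),alpha=1.5)
cv2.imwrite('pics/m3.png',np.hstack([r(s[160:280,200:320]),r(t[120:240,175:295])]))
E
```

```text
time_s: 9.45
ee_pos: [625.4, 55.7, 117.4]
ee_rot: [180.0, -0.0, 13.9]
force: [-0.0, 0.2, -0.1]
gripper_width: 60.1
gripper_force: 0.0
time_s: 10.7
ee_pos: [492.6, -189.7, 222.4]
ee_rot: [179.9, -0.1, 13.9]
force: [0.3, -0.4, 0.6]
gripper_width: 60.4
gripper_force: 0.0
[ 491.32002227 -191.70884949  222.37011424] [-0.06415003 -0.13036394 -0.20296264]
```

View pics/m3.png

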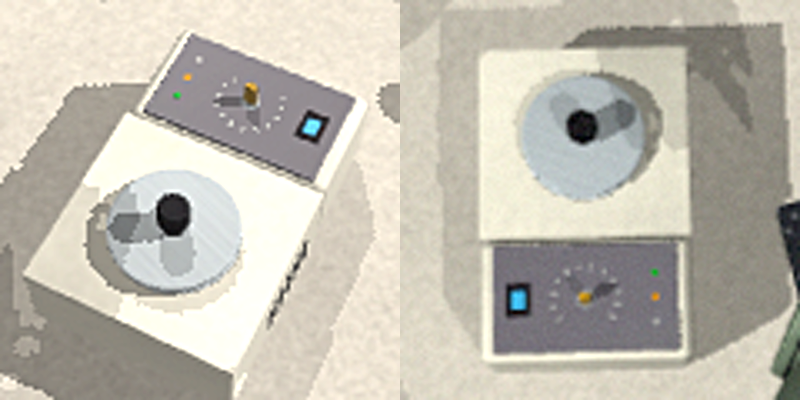

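The lid is seated squarely: scene crop (173,230), top crop (582,135). Now the knob.

```bash
python3 -m crank '[{"dx":-0.021,"dy":-0.043,"dz":0,"yaw":0},{"dx":-0.021,"dy":-0.043,"dz":-0.02,"yaw":0},{"dx":-0.021,"dy":-0.043,"dz":-0.05,"yaw":0},{"dx":0,"dy":0,"dz":-0.06,"yaw":0},{"dx":0,"dy":0,"dz":-0.05,"yaw":0},{"dx":0,"dy":0,"dz":-0.02,"yaw":0},{"dx":0,"dy":0,"dz":0,"yaw":0}]'
python3 - <<'E'
from h import *
p=telemetry.state()['ee_pos'];print(p,(np.array([440.3,-296.3,12])-p)/800)
print('pink',ray('top',372,223,16),'bur',ray('top',320,264,40))
E
```

```text
time_s: 11.68
ee_pos: [442.8, -290.7, 60.7]
ee_rot: [-179.9, 0.1, 13.9]
force: [-0.4, -0.3, -0.1]
gripper_width: 60.5
gripper_force: 0.0
[ 442.83288144 -290.66229024   60.72616594] [-0.0031661  -0.00704714 -0.06090771]
pink [ 453.5 -387.3   16. ] bur [ 323.5 -219.3   40. ]
```

```bash
python3 -m crank '[{"dx":-0.003,"dy":-0.007,"dz":0,"yaw":0},{"dx":0,"dy":0,"dz":-0.03,"yaw":0},{"dx":0,"dy":0,"dz":-0.025,"yaw":0},{"dx":0,"dy":0,"dz":-0.0055,"yaw":0},{"dx":0,"dy":0,"dz":0,"yaw":0}]'
python3 -m crank '[{"dx":0,"dy":0,"dz":0,"yaw":0},{"dx":0,"dy":0,"dz":0,"yaw":0},{"dx":0,"dy":0,"dz":0,"yaw":0},{"dx":0,"dy":0,"dz":0,"yaw":0},{"dx":0,"dy":0,"dz":0,"yaw":0}]' 0.3 30
```

```text
time_s: 12.3
ee_pos: [441.1, -297.6, 14.1]
ee_rot: [179.9, -0.1, 13.8]
force: [0.4, -0.5, 0.5]
gripper_width: 60.3
gripper_force: 0.0
time_s: 12.92
ee_pos: [440.8, -297.3, 13.8]
ee_rot: [179.9, -0.0, 13.9]
force: [-1.4, 0.9, 6.2]
gripper_width: 39.2
gripper_force: 30.0
```

```bash
python3 -m crank '[{"dx":0,"dy":0,"dz":0.01,"yaw":0},{"dx":0,"dy":0,"dz":0.03,"yaw":0},{"dx":0,"dy":0,"dz":0.06,"yaw":0},{"dx":0,"dy":0,"dz":0.06,"yaw":0},{"dx":0.004,"dy":0.04,"dz":0.045,"yaw":-0.5},{"dx":0.006,"dy":0.06,"dz":0,"yaw":-0.5},{"dx":0.007,"dy":0.065,"dz":0,"yaw":-0.5},{"dx":0.007,"dy":0.065,"dz":0,"yaw":-0.5},{"dx":0.008,"dy":0.065,"dz":0,"yaw":0},{"dx":0.008,"dy":0.065,"dz":0,"yaw":0}]' - 45
python3 -m crank '[{"dx":0.0065,"dy":0.05,"dz":0,"yaw":0},{"dx":0,"dy":0.025,"dz":0,"yaw":0},{"dx":0,"dy":0,"dz":0,"yaw":0},{"dx":0,"dy":0,"dz":0,"yaw":0}]'
python3 - <<'E'
from h import *
p=telemetry.state()['ee_pos'];print(p,(np.array([478.2,51,140])-p)/800)
s=avg('scene');cv2.imwrite('pics/s4.png',s)
print(proj('scene',[p[0],p[1],p[2]+18]),proj('scene',[478,51,115]))
cv2.imwrite('pics/m4.png',cv2.convertScaleAbs(cv2.resize(s[150:210,240:310],(700,600),interpolation=cv2.INTER_CUBIC),alpha=1.6))
E
```

```text
time_s: 14.18
ee_pos: [472.3, -7.4, 177.4]
ee_rot: [180.0, -0.0, 3.8]
force: [1.1, -0.8, 0.5]
gripper_width: 39.3
gripper_force: 45.0
time_s: 14.68
ee_pos: [477.5, 50.3, 177.2]
ee_rot: [180.0, 0.0, 3.8]
force: [0.7, -0.3, -0.1]
gripper_width: 39.3
gripper_force: 45.0
[477.4960894   50.32880118 177.16821434] [ 0.00087989  0.000839   -0.04646027]
[275.8 168.1] [274.9 185.3]
```

View pics/m4.png

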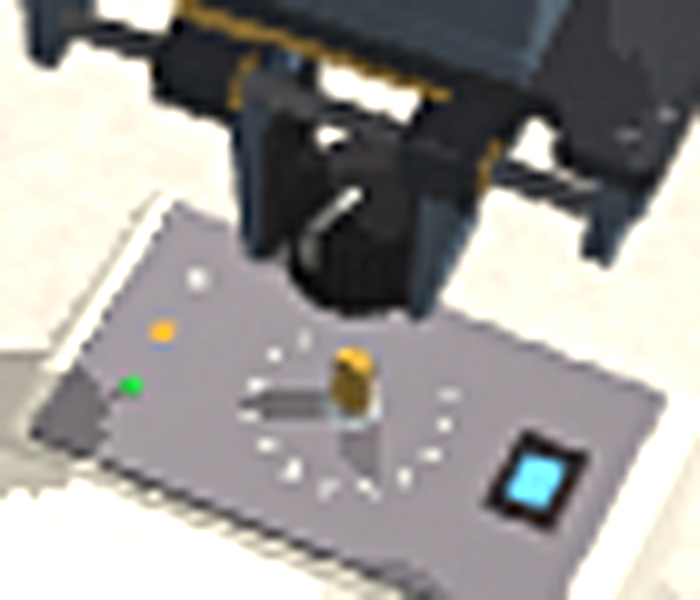

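```bash
python3 - <<'E'
from h import *
def ang(n,a,b,z):
    d=ray(n,*b,z)-ray(n,*a,z);return np.degrees(np.arctan2(d[1],d[0])).round(1)
print('ptr',ang('scene',(275.8,168.6),(271.3,173.8),195),ang('scene',(275.7,169.2),(271.5,173.5),195))
for e in((276,187),(276.2,186.6),(276.2,187.4)):print('normal',ang('scene',(274,185.5),e,115)-90)
s=cv2.imread('pics/s4.png').astype(int);d=s[...,2]-s[...,0];print(d[182:194,270:281])
# axis from panel ticks: bright pixels around
g=s.min(2);print(ray('scene',275.2,188.5,100))
E
```

```text
ptr -6.6 -9.8
normal -14.700000000000003
normal -3.0999999999999943
normal -18.799999999999997
[[  1   1   1   2   1   1   1   1   1   1   2]
 [  5   1   1  -1  -2  -2  -1   0   0   2   1]
 [  3   1  -1  -4  -2  16  -5  -3   1   1   2]
 [  1   1  -1  28 129 109  73  -7  -1   1   1]
 [  1   1  -2  20  44  95 105  27  -4   1   1]
 [  1   0  -1  23  42  41  62  19  -4   0   1]
 [  1   0  -1  37  45  42  36  23  -3   2   1]
 [  2   0  -2  34  48  45  36  16  -1   1   1]
 [  1   0  -5   7  32  46  34  16   0   1   1]
 [  0   1  -1  -6  -5   8  16  -7   1   1   1]
 [  1   2   2  -2  -6  -6  -6  -1   2   2   2]
 [  1   2   2   1   1   1   2   2   1   2   1]]
[478.3  52.6 100. ]
```

```bash
python3 -m crank '[{"dx":0.001,"dy":0.001,"dz":-0.02,"yaw":-0.4},{"dx":0,"dy":0,"dz":-0.02,"yaw":0},{"dx":0,"dy":0,"dz":-0.01,"yaw":0},{"dx":0,"dy":0,"dz":-0.005,"yaw":0},{"dx":0,"dy":0,"dz":0,"yaw":0}]'
python3 -m crank '[{"dx":0,"dy":0,"dz":-0.0025,"yaw":0},{"dx":0,"dy":0,"dz":-0.0025,"yaw":0},{"dx":0,"dy":0,"dz":-0.0015,"yaw":0},{"dx":0,"dy":0,"dz":0,"yaw":0}]'
```

```text
time_s: 15.5
ee_pos: [478.6, 51.6, 133.3]
ee_rot: [180.0, -0.0, 1.8]
force: [0.1, -0.3, -0.9]
gripper_width: 39.3
gripper_force: 45.0
time_s: 16.0
ee_pos: [478.6, 51.7, 128.0]
ee_rot: [180.0, -0.0, 1.9]
force: [1.5, -0.2, -0.2]
gripper_width: 39.0
gripper_force: 45.0
```

```bash
python3 -m crank '[{"dx":0,"dy":0,"dz":-0.001,"yaw":0},{"dx":0,"dy":0,"dz":-0.001,"yaw":0},{"dx":0,"dy":0,"dz":0,"yaw":0}]'
python3 -m crank '[{"dx":0,"dy":0,"dz":-0.001,"yaw":0},{"dx":0,"dy":0,"dz":-0.001,"yaw":0},{"dx":0,"dy":0,"dz":0,"yaw":0}]'
```

```text
time_s: 16.38
ee_pos: [478.7, 51.6, 126.4]
ee_rot: [180.0, -0.0, 1.9]
force: [0.9, -1.0, -0.9]
gripper_width: 39.2
gripper_force: 45.0
time_s: 16.75
ee_pos: [478.7, 51.7, 124.8]
ee_rot: [180.0, -0.0, 1.9]
force: [0.9, -1.0, 1.0]
gripper_width: 39.3
gripper_force: 45.0
```

```bash
python3 -m crank '[{"dx":0,"dy":0,"dz":-0.001,"yaw":0},{"dx":0,"dy":0,"dz":-0.001,"yaw":0},{"dx":0,"dy":0,"dz":0,"yaw":0}]'
python3 -m crank '[{"dx":0,"dy":0,"dz":-0.001,"yaw":0},{"dx":0,"dy":0,"dz":-0.001,"yaw":0},{"dx":0,"dy":0,"dz":0,"yaw":0}]'; python3 -c "
from h import *
print(telemetry.state()['torque'])"
```

```text
time_s: 17.12
ee_pos: [478.7, 51.7, 123.2]
ee_rot: [180.0, -0.0, 1.9]
force: [2.6, -1.9, 0.5]
gripper_width: 39.5
gripper_force: 45.0
time_s: 17.5
ee_pos: [478.7, 51.7, 121.6]
ee_rot: [180.0, -0.0, 1.9]
force: [2.0, -1.7, 0.9]
gripper_width: 38.8
gripper_force: 45.0
[-0.30843407 -0.36879904  0.04499587]
```

```bash
python3 -m crank '[{"dx":0.0005,"dy":-0.0005,"dz":-0.001,"yaw":0},{"dx":0,"dy":0,"dz":-0.002,"yaw":0},{"dx":0,"dy":0,"dz":-0.002,"yaw":0},{"dx":0,"dy":0,"dz":0,"yaw":0}]'
python3 -m crank '[{"dx":0,"dy":0,"dz":-0.002,"yaw":0},{"dx":0,"dy":0,"dz":-0.002,"yaw":0},{"dx":0,"dy":0,"dz":0,"yaw":0}]'
python3 -m crank '[{"dx":0,"dy":0,"dz":-0.001,"yaw":0},{"dx":0,"dy":0,"dz":-0.001,"yaw":0},{"dx":0,"dy":0,"dz":0,"yaw":0}]'
```

```text
time_s: 18.0
ee_pos: [478.7, 51.4, 117.3]
ee_rot: [-180.0, 0.0, 1.9]
force: [2.2, 1.0, -1.0]
gripper_width: 39.0
gripper_force: 45.0
time_s: 18.38
ee_pos: [478.8, 51.3, 114.2]
ee_rot: [180.0, 0.0, 1.9]
force: [0.5, -0.8, -1.7]
gripper_width: 39.3
gripper_force: 45.0
time_s: 18.75
ee_pos: [478.9, 51.3, 112.8]
ee_rot: [180.0, 0.0, 1.9]
force: [1.0, 0.2, 0.9]
gripper_width: 39.3
gripper_force: 45.0
```

```bash
python3 -m crank '[{"dx":0,"dy":0,"dz":-0.001,"yaw":0},{"dx":0,"dy":0,"dz":-0.001,"yaw":0},{"dx":0,"dy":0,"dz":0,"yaw":0}]'
python3 -m crank '[{"dx":0,"dy":0,"dz":-0.001,"yaw":0},{"dx":0,"dy":0,"dz":-0.001,"yaw":0},{"dx":0,"dy":0,"dz":0,"yaw":0}]'
python3 -m crank '[{"dx":0,"dy":0,"dz":-0.001,"yaw":0},{"dx":0,"dy":0,"dz":0,"yaw":0}]'
```

```text
time_s: 19.12
ee_pos: [478.9, 51.3, 111.8]
ee_rot: [180.0, -0.0, 1.9]
force: [-0.4, -0.1, 4.9]
gripper_width: 38.9
gripper_force: 45.0
time_s: 19.5
ee_pos: [478.9, 51.3, 110.3]
ee_rot: [180.0, -0.0, 1.9]
force: [-0.7, -0.9, 8.0]
gripper_width: 39.2
gripper_force: 45.0
time_s: 19.75
ee_pos: [478.9, 51.3, 109.7]
ee_rot: [180.0, -0.0, 1.9]
force: [-1.3, -1.0, 7.8]
gripper_width: 39.1
gripper_force: 45.0
```

```bash
python3 -m crank '[{"dx":0,"dy":0,"dz":-0.001,"yaw":0},{"dx":0,"dy":0,"dz":-0.001,"yaw":0},{"dx":0,"dy":0,"dz":0,"yaw":0}]'
python3 -m crank '[{"dx":0,"dy":0,"dz":-0.001,"yaw":0},{"dx":0,"dy":0,"dz":-0.001,"yaw":0},{"dx":0,"dy":0,"dz":0,"yaw":0},{"dx":0,"dy":0,"dz":0,"yaw":0}]'
```

```text
time_s: 20.12
ee_pos: [479.0, 51.3, 108.2]
ee_rot: [180.0, -0.0, 1.9]
force: [-0.9, -0.5, 10.0]
gripper_width: 38.9
gripper_force: 45.0
time_s: 20.62
ee_pos: [479.0, 51.3, 107.5]
ee_rot: [180.0, -0.1, 1.9]
force: [-2.9, -1.5, 15.4]
gripper_width: 38.9
gripper_force: 45.0
```

```bash
python3 -m crank '[{"dx":0,"dy":0,"dz":0,"yaw":0},{"dx":0,"dy":0,"dz":0,"yaw":0}]'; python3 - <<'E'
from h import *
s=grab('scene','s5.png')
cv2.imwrite('pics/m5.png',cv2.convertScaleAbs(cv2.resize(s[130:280,110:310],(800,600),interpolation=cv2.INTER_CUBIC),alpha=1.5))
E
```

```text
time_s: 20.88
ee_pos: [479.0, 51.3, 107.5]
ee_rot: [180.0, -0.1, 1.9]
force: [-2.8, -0.9, 14.9]
gripper_width: 39.2
gripper_force: 45.0
```

View pics/m5.png

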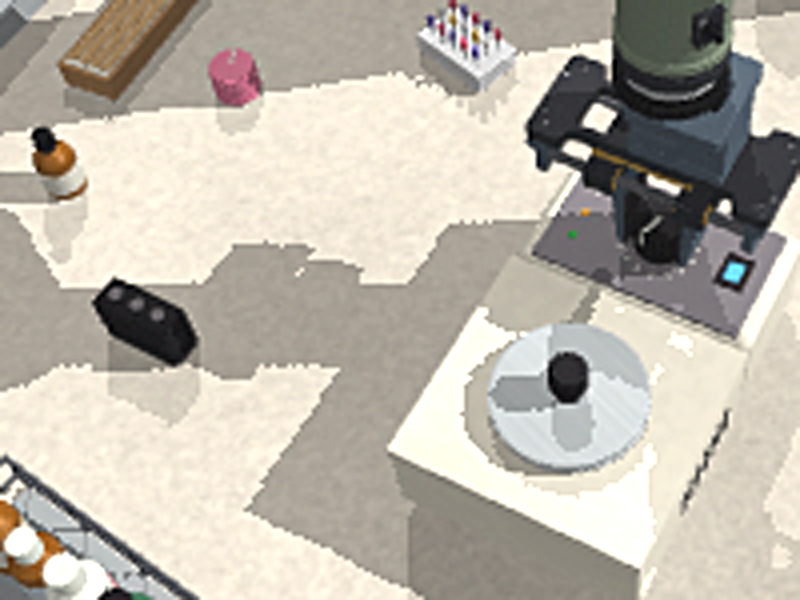

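The knob is down on the panel at crop (660,235), the lid is seated at (570,395), and the bystanders in view are standing where they were. Handing in.

```bash
python3 -c "
from workcell import ticket
print(ticket.job_done())"
```

```text
the job is handed in; nothing more can be done
None
```

The job is handed in: the lid is seated in the pot and released, and the knob is on the D-shaft, still gripped and pressed to about the bottom stop (about 15 N), at 20.9 s; no verdict came back.

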